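# Eject a filter cassette and trap it

## Task

Eject the filter cassette from the loaded dock: wait with one fingertip in the channel a little ahead of the cassette, and with the other finger press the dock's key fully down, so that the cassette springs out against the waiting finger and is trapped part-way out instead of running off the end. Only touch and press, never pick the cassette up, and leave the empty dock's key and everything else on the bench alone. Finish while still holding: key down with one finger, cassette trapped against the other.

Things in the scene. Friction and masses are not known exactly. Their poses are not given: they have to be found in the camera images.
- dock: the loaded dock, fixed: aluminium base 170 x 112 x 20 mm with a channel on top. Origin on the bench under the channel's centre line; +x is the way the cassette pops, z up. Base spans x -105 to 65, y -36 to 76 mm. Channel floor is 20 mm above the bench, 53 mm wide, between walls 5 mm thick whose tops are 32 mm above the bench. A grey spring housing (60 mm wide, top at 50 mm) closes its -x end.
- cassette: the filter cassette, loose: white plastic block 56 (x) x 50 (y) x 24 mm with a round steel lid on top (29 mm high over all), slick, about 0.15 kg. Origin at the centre of its underside; it starts at x -30, y 0, z 20 mm in the dock's frame (front face at x -2) against the gate. It must never go more than 60 mm out.
- pusher (a joint): travel of the black plate behind the cassette, m, 0 (loaded) to 0.05 (end of stroke): how far it has pushed the cassette along dock +x. Its spring pushes with 3.2 N at 0 and 1.2 N at 0.05. Once freed, the cassette shoots out in about 0.1 s and runs off the ramp unless stopped; stopped by a finger, it stays pressed against it.
- key (a joint): travel of the loaded dock's key straight down, m: 0 is up, 0.012 is the bottom stop. It springs back when let go; it takes about 1.2 N to start and 4.8 N at the bottom (a little more while the gate is loaded). The gate goes down with it and frees the cassette at about 0.008. If let up under the popped cassette, the gate pushes the cassette up.
- key_top (a point): centre of the top face of the loaded dock's key, a dark steel pad 40 (along dock x) x 24 mm (along dock y), at x 32, y 56 mm in the dock's frame; 40 mm above the bench when up, 28 mm when fully pressed. Moves with the key.
- gate_top (a point): top of the steel gate that holds the cassette back: 34 mm wide, 6 mm thick, across the channel at x -2 to 4 mm in the dock's frame, 8 mm above the channel floor when the key is up. Moves down with the key.
- channel (a point): point on the loaded dock's channel floor, on the centre line straight across from the key: x 32, y 0, z 20 mm in the dock's frame, 56 mm from the key's centre. A fingertip waiting over it level with the finger on the key (tip 8 mm above this floor when the key is down) stops the cassette about 25 mm out.
- channel_end (a point): open end of the loaded dock's channel floor, x 65 mm in the dock's frame; beyond it a ramp drops to the bench within 36 mm
- spare_dock: the empty dock: same build, mirrored (key at its -y side), without a cassette, its pusher standing out. Origin and x axis as for the loaded dock. Not to be used.
- spare_key (a joint): travel of the empty dock's key, m, 0 up; must stay up.
- star_knob: bystander: blue four-armed star knob, 52 mm across, 26 mm high, standing on its stub; origin under its centre
- star_knob2: bystander: a second such star knob
- coupling: bystander: stepped steel hose coupling, 38 mm across, 46 mm high; origin under its centre
- brown_bottle: bystander: brown bottle, 80 mm across, 150 mm high; origin under its centre
- sample_jar: bystander: white sample jar, 60 mm across, 75 mm high; origin under its centre
- wrench: bystander: wrench lying flat, 170 mm long
- filter_lid: bystander: round steel filter lid, 124 mm across, 32 mm high, with small star knobs; origin under its centre
Mind the look-alikes: they are no part of the job. Leave any purple or yellow look-alike of the cassette alone.

How it is judged:
By the outcome, as a careful person would: the job done as asked, in the order asked, and still so for the second after the job is handed in, while the arm keeps its last pose, push and grip.
It also fails if it takes over 32 s, if anything falls off the work surface, if the arm or the gripper's body presses on something with over 40 N, if the wrist force passes 120 N, or if a joint passes its speed limit or range.

## Robot

A 6-joint arm with a two-finger parallel gripper is mounted at the origin on the work surface. World frame = base frame: x ahead of the robot, y to its left, z up, the work surface at z = 0. Lengths are in m, angles in rad, forces in N, time in s.
With the tool pointing down it reaches from about 0.325 to 1 m from the base axis. Payload 5.1 kg.
Tool frame: the origin (TCP) lies at the very end of the fingers, on their centre line; the grasp point (between the pads) lies tcp_to_grasp behind it (tcp_to_grasp is the distance from the TCP to the grasp point, in m); z points along the fingers, y is the line along which they close (so a half turn about z gives the same grasp; the last joint's range is limited). The gripper opens to 85 mm and grips with 20 to 120 N. Pads are 22 mm wide; open, the fingers measure 114 mm over their backs; the gripper's body (76 mm by 85 mm) begins 54 mm behind the grasp point. The pads swing forward as they close: fully open they stand 13 mm farther back than shut.
Start: joints at [1.249, 0.124, 1.65, -0, 1.367, -0.083], TCP at [0.154, 0.632, 0.231] pointing down, gripper open.
Joint ranges: [-2.61, 2.61], [-1.02, 2.33], [0.03, 2.71], [-1.35, 4.49], [0.32, 2.68], [-2.91, 2.91]. Speed limits (rad/s): [2.57, 2.57, 3.14, 3.14, 3.14, 3.14].

## Interface

Orientations are given as [roll, pitch, yaw] about the fixed x, y, z axes, in that order (R = Rz(yaw) Ry(pitch) Rx(roll)).
In Python, from workcell import * gives the robot as it stands. The module is installed in compiled form; this text tells all that it offers.
- The arm moves only by the tool play_rows, never from a script. Its arguments are lists of equal length, an entry for each row: "angular": the turn, a rotation vector about the world's x, y, z in rad, a list of three; "translation": the shift along the world's x, y, z in cm, a list of three; "hand": the gripper command: -1 is fully open, 1 is shut, values between are in proportion. A call has 1 to 8 rows; each row shifts and turns the commanded pose from where the row before left it; what a row does not reach is not made up. A row lasts 1/10 s, in which the tool goes at most 50 mm and 8.59 degrees, less where a joint would pass 70% of its speed; a pose out of reach is approached as far as the arm can. A call with a gripper value outside its range is refused whole. The fingers move at their own pace and stop on an object; "newtons" is the grip in N (left out, the last holds). Time passes only in rows, so rows that do not move let the fingers close. It gives the time, the measured TCP pose, the force, the opening and the grip force at its end, in the units of the state.
- observe(): the state, without advancing time (a new reading comes with each control period).
- grab_frame(name): name is "scene" or "side" or "wrist"; returns a dict with "frame" (400x640x3 uint8, red, green, blue), "z_map" (400x640 float32, m along the optical axis (not along the pixel's ray), 0 where there is no reading), "intrinsics" (3x3 intrinsics, pixels), "rvec" (rotation vector, rad) and "tvec" (3), from world to camera coordinates, as OpenCV has them; the wrist camera has in their place "T_tool_cam" (4x4, takes a point from camera to tool coordinates, whose origin is the TCP and whose axes are the flange's). Camera axes: x right, y down, z forward; pixel columns grow to the right and rows downward; lengths in m; the calibration is good to about 2 mm. A picture is of the moment at which its call begins: read the wrist's pose just before it.
- sign_off(): hands the job in; it is judged then, once.
The state is a dict: "t": time; "joints": joint angles; "joint_vel": joint speeds; "tau": joint torques, N m; "eef_pos": TCP position; "eef_rot": TCP orientation; "wrist_force": force on the tool from outside, world axes, zero at the start; "torque": the same for the moment, N m; "gripper_width": finger opening in m; "grasp_force": force on a finger pad.
Only numpy, scipy, OpenCV 4.12 (cv2) and the standard library are available. Lean on these libraries where they do the work, as an engineer would, in place of code of your own. Each camera call takes 0.05 s, during which the arm holds its last target. There are 200 camera calls.

## Working session

There is one attempt and no reset: what is moved stays moved. The work goes in short steps, Python scripts to look and compute and a tool call to move; the robot and the scene stay as the last step left them, time stands still between calls to the robot, and variables do not carry over. Pictures are saved under pics/ and viewed, at most 10 in all, crops included, and the job is handed in when it is done.

Besides the shell and the picture viewer there is one more tool, called as name(argument=value, ...), one argument or row to a line, values as JSON. play_rows: Moves the arm, as the interface text tells. Its arguments: {"type":"object","properties":{"angular":{"type":"array"},"translation":{"type":"array"},"hand":{"type":"array"},"newtons":{"type":"number"}},"required":["angular","translation","hand"]}

```bash
mkdir -p pics
cat > h.py <<'E'
from workcell import *
import numpy as np, cv2
def grab(name,fn=None):
    s=observe(); f=grab_frame(name)
    if fn: cv2.imwrite('pics/'+fn,f['frame'][:,:,::-1])
    K=f['intrinsics']; z=f['z_map']; v,u=np.mgrid[:400,:640]
    P=np.stack([(u-K[0,2])/K[0,0]*z,(v-K[1,2])/K[1,1]*z,z],-1)
    if name=='wrist':
        r,p,y=s['eef_rot']
        R=cv2.Rodrigues(np.array([0,0,y]))[0]@cv2.Rodrigues(np.array([0,p,0.]))[0]@cv2.Rodrigues(np.array([r,0,0.]))[0]
        T=f['T_tool_cam']; W=(P@T[:3,:3].T+T[:3,3])@R.T+s['eef_pos']
    else:
        R=cv2.Rodrigues(np.array(f['rvec']))[0]; W=(P-np.array(f['tvec']).ravel())@R
    W[z==0]=np.nan
    return f['frame'],W
E
python3 - <<'E'
from h import *
print(observe())
F,W=grab('scene','s1.png'); np.save('s1.npy',W)
F,W=grab('side','d1.png'); np.save('d1.npy',W)
E
```

```text
{'t': 0.0, 'joints': array([ 1.24936767e+00,  1.24516522e-01,  1.65167295e+00, -2.68458031e-06,
        1.36749980e+00, -8.25621186e-02]), 'joint_vel': array([-0.000907  , -0.00052487, -0.0015768 ,  0.0002813 , -0.00045691,
       -0.00012638]), 'tau': array([-1.26629329e-04, -4.23596513e+01, -3.65460777e+01, -5.53895438e-05,
        7.03538535e-03,  1.21335134e-05]), 'eef_pos': array([0.15360249, 0.63096205, 0.23004625]), 'eef_rot': array([-3.13950297e+00, -1.70284554e-04,  2.90272648e+00]), 'wrist_force': array([0.51775401, 0.1699226 , 0.07709663]), 'torque': array([ 0.00208662, -0.00341646, -0.02295292]), 'grasp_force': 0.0, 'gripper_width': 0.08540016026820561}
```

View pics/s1.png

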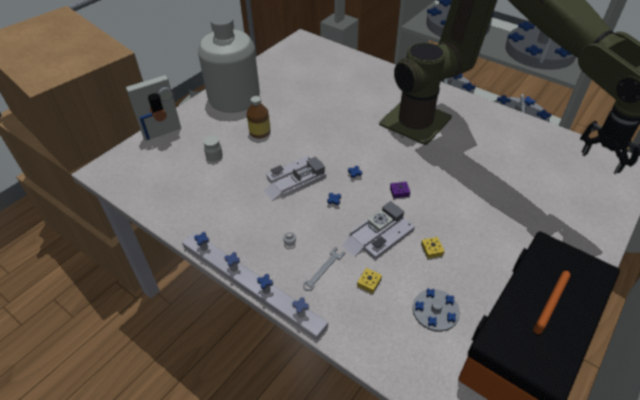

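View pics/d1.png

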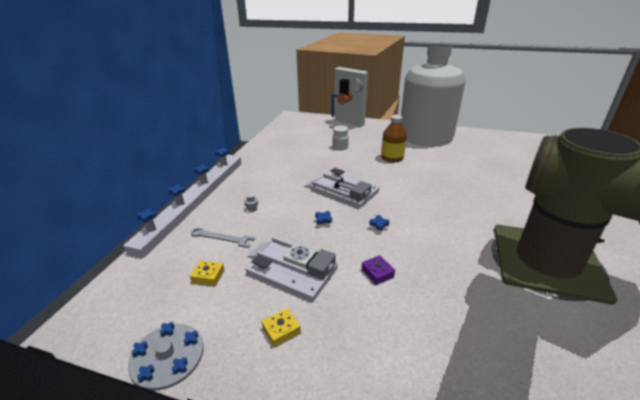

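The scene view shows the loaded dock around (382,230): housing (393,211), cassette (381,219), key (379,241) and ramp (353,243). The empty dock is at (297,175). The side view shows the loaded dock at (292,265).

Run:
```python
from h import *
W=np.load('s1.npy')
for u,v in [(393,211),(381,219),(379,241),(353,243),(400,190),(432,247),(369,280),(333,200),(354,172)]: print(u,v,W[v,u].round(3))
W=np.load('d1.npy')
for u,v in [(321,261),(300,253),(264,262)]: print(u,v,W[v,u].round(3))
```

```text
393 211 [0.482 0.193 0.05 ]
381 219 [0.53  0.181 0.05 ]
379 241 [0.599 0.219 0.042]
353 243 [0.633 0.152 0.017]
400 190 [0.377 0.157 0.033]
432 247 [0.515 0.348 0.027]
369 280 [0.72  0.265 0.028]
333 200 [0.537 0.009 0.028]
354 172 [ 0.392 -0.011  0.028]
321 261 [0.473 0.194 0.047]
300 253 [0.523 0.183 0.049]
264 262 [0.591 0.223 0.04 ]
```

play_rows(
  angular=[
    [0,0,0],
    [0,0,0],
    [0,0,0],
    [0,0,0],
    [0,0,0],
    [0,0,0],
    [0,0,0],
    [0,0,0],
  ],
  translation=[
    [2.8,-2.7,1],
    [2.8,-2.7,1],
    [2.8,-2.7,0],
    [2.8,-2.7,0],
    [2.8,-2.7,0],
    [2.8,-2.7,0],
    [2.8,-2.7,0],
    [2.8,-2.7,0],
  ],
  hand=[0,0,0,0,0,0,0,0],
  newtons=60,
)

```text
t: 0.9
eef_pos: [0.3785, 0.4141, 0.2508]
eef_rot: [-3.141, -0.0, 2.903]
wrist_force: [-0.1, 1.2, 0.5]
gripper_width: 0.0425
grasp_force: 0.0
```

play_rows(
  angular=[
    [0,0,0],
    [0,0,0],
    [0,0,0],
    [0,0,0],
    [0,0,0],
    [0,0,0],
    [0,0,0],
    [0,0,0],
  ],
  translation=[
    [2.8,-2.7,0],
    [2.8,-2.7,0],
    [2.8,-2.7,0],
    [2.8,-2.7,0],
    [2.8,-2.7,0],
    [2.8,-2.7,0],
    [2.8,-2.7,0],
    [2.3,-2.7,0],
  ],
  hand=[0,0,0,0,0,0,0,0],
)

```text
t: 1.7
eef_pos: [0.5977, 0.1981, 0.2506]
eef_rot: [-3.141, -0.001, 2.902]
wrist_force: [-0.2, 0.2, -0.5]
gripper_width: 0.0425
grasp_force: 0.0
```

play_rows(
  angular=[
    [0,0,0],
    [0,0,0],
  ],
  translation=[
    [0,0,0],
    [0,0,0],
  ],
  hand=[0,0],
)

```text
t: 1.9
eef_pos: [0.5967, 0.1989, 0.2505]
eef_rot: [-3.141, -0.002, 2.901]
wrist_force: [-0.4, -0.4, 0.5]
gripper_width: 0.0433
grasp_force: 0.0
```

Run:
```python
from h import *
F,W=grab('wrist'); np.save('w1.npy',W)
cv2.imwrite('pics/w1.png',cv2.resize(F[:,:,::-1],(800,500)))
s=observe();print(s['t'],s['eef_pos'],s['eef_rot'],s['gripper_width'],s['wrist_force'])
```

```text
1.95 [0.59630352 0.19966853 0.25070333] [-3.14140856e+00 -1.28639252e-03  2.90252906e+00] 0.04258376192310695 [-0.76350524  0.24665669  0.49375351]
```

View pics/w1.png

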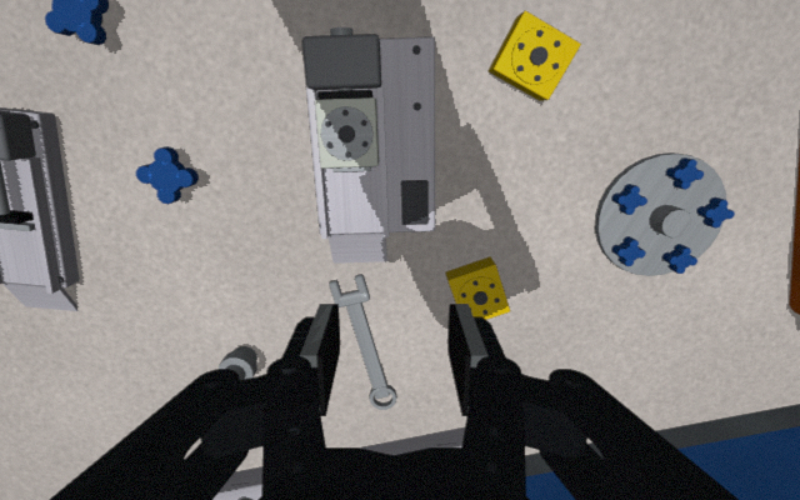

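The wrist view shows the key at (414,202), cassette lid (347,133), housing (342,62), and open channel (355,200), with the dock upright in the image, so the tool is nearly aligned. Fingertips are at the bottom, near (325,340) and (465,340).

Run:
```python
from h import *
W=np.load('w1.npy'); z=W[...,2]
def comp(lo,hi,seed,r):
    m=((z>lo)&(z<hi)); v0,u0=seed
    q=np.zeros_like(m); q[v0-r:v0+r,u0-r:u0+r]=1; m&=q
    n,l=cv2.connectedComponents(m.astype(np.uint8)); m=l==l[v0,u0]
    p=W[m]; R=cv2.minAreaRect((p[:,:2]*1000).astype(np.float32)); print(seed,m.sum(),np.median(p[:,2]).round(4),R); return R
comp(.034,.046,(162,331),40)      # key
comp(.046,.056,(48,274),60)       # housing
comp(.044,.056,(107,277),30)      # lid
m=(z>.012)&(z<.06); q=np.zeros_like(m);q[20:215,235:360]=1;m&=q
p=W[m&(z<.024)];
# right edge of base (row by row largest col)
e=[]
for v in range(40,175,3):
    us=np.where(m[v]&(z[v]<.03))[0]
    if len(us): e.append(W[v,us.max(),:2]*1000)
l=cv2.fitLine(np.array(e,np.float32),cv2.DIST_HUBER,0,.01,.01).ravel(); print(l, np.degrees(np.arctan2(l[1],l[0])))
```

```text
(162, 331) 762 0.04 ((598.1975708007812, 216.90682983398438), (23.93967628479004, 40.339500427246094), 77.3184585571289)
(48, 274) 256000 nan ((1216.803466796875, 418.34979248046875), (1983.8109130859375, 800.1729736328125), 39.44587326049805)
(107, 277) 2085 0.0458 ((525.1505126953125, 175.2144775390625), (49.07973861694336, 56.677215576171875), 77.93869018554688)
[ 9.7808301e-01 -2.0821542e-01  5.4325415e+02  2.4821857e+02] -12.017792
```

play_rows(
  angular=[
    [0,0,0.024],
    [0,0,0],
    [0,0,0],
    [0,0,0],
    [0,0,0],
    [0,0,0],
    [0,0,0],
    [0,0,0],
  ],
  translation=[
    [-0.4,-1.0,-3],
    [0,0,-4],
    [0,0,-4],
    [0,0,-4],
    [0,0,-3],
    [0,0,-1],
    [0,0,0],
    [0,0,0],
  ],
  hand=[0,0,0,0,0,0,0,0],
)

```text
t: 2.75
eef_pos: [0.5937, 0.1904, 0.0632]
eef_rot: [3.14, 0.002, 2.928]
wrist_force: [0.3, 0.4, 0.6]
gripper_width: 0.0426
grasp_force: 0.0
```

Run:
```python
from h import *
F,W=grab('wrist'); np.save('w2.npy',W)
cv2.imwrite('pics/w2.png',cv2.resize(F[:,:,::-1],(800,500)))
s=observe();print(s['t'],s['eef_pos'],s['eef_rot'],s['gripper_width'],s['wrist_force'])
F,W=grab('side'); cv2.imwrite('pics/d2.png',cv2.resize(F[180:340,180:420,::-1],(780,520),interpolation=2))
```

```text
2.8 [0.59429332 0.19033868 0.06392878] [3.13983074 0.0037039  2.92739768] 0.04260717102373604 [ 0.51018361 -0.292491    0.41722781]
```

View pics/w2.png

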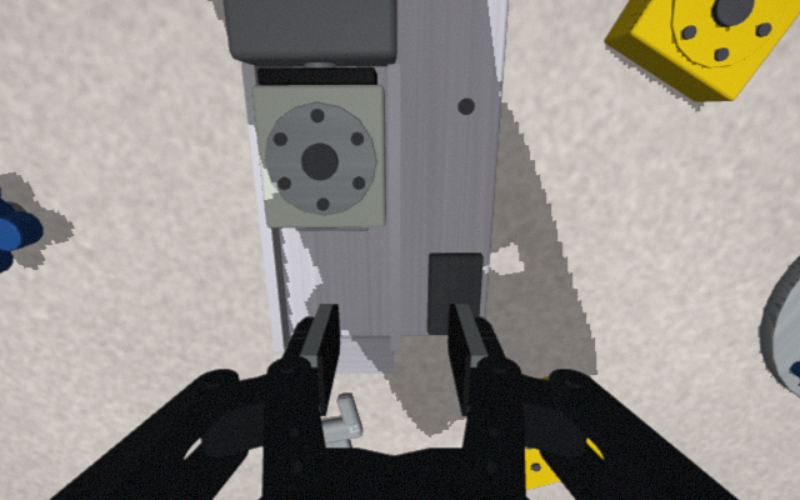

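View pics/d2.png

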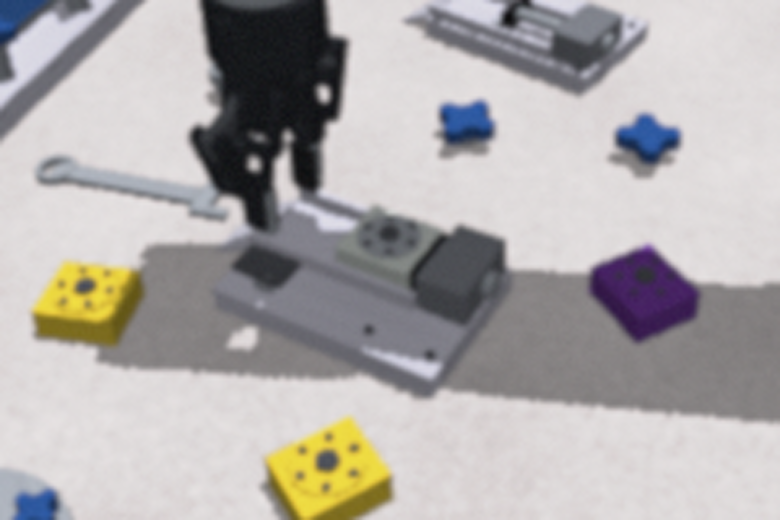

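The wrist view shows the key at (455,293) beneath the right fingertip's column, the left finger over the channel, and the cassette still loaded at (320,155). In the side view the fingers hover above the dock. I'll re-measure the key against the fingers.

Run:
```python
from h import *
W=np.load('w2.npy'); z=W[...,2]
m=(z>.036)&(z<.046); m[:195]=0; m[272:]=0; m[:,:335]=0; m[:,400:]=0
p=W[m]; print('key',m.sum(),cv2.minAreaRect((p[:,:2]*1000).astype(np.float32)))
m=(z>.035)&(z<.06); m[:62]=0; m[185:]=0; m[:,:190]=0; m[:,312:]=0
p=W[m]; print('cas',m.sum(),cv2.minAreaRect((p[:,:2]*1000).astype(np.float32)))
g=W[235:330,230:400]; f=g[(g[...,2]>.05)&(g[...,2]<.09)]
a=np.radians(-12.3); D=(f[:,:2]-[.5981,.2169])@np.array([[np.cos(a),-np.sin(a)],[np.sin(a),np.cos(a)]])*1000+[32,56]
for s in (D[:,1]<28,D[:,1]>28): print(s.sum(),np.percentile(D[s],[2,50,98],axis=0).round(1).tolist(),np.percentile(f[s,2],[1,10,50]).round(4))
```

```text
key 2227 ((597.7708740234375, 217.09632873535156), (24.432695388793945, 40.09480667114258), 78.23211669921875)
cas 12029 ((524.735595703125, 175.21719360351562), (50.072731018066406, 58.295475006103516), 78.01982879638672)
991 [[20.1, -6.1], [24.3, 4.9], [41.3, 7.1]] [0.0667 0.071  0.0805]
988 [[20.0, 49.5], [24.4, 51.9], [41.2, 62.7]] [0.0665 0.0711 0.0806]
```

play_rows(
  angular=[
    [0,0,0],
    [0,0,0],
    [0,0,0],
  ],
  translation=[
    [0,0,-1.5],
    [0,0,-0.5],
    [0,0,0],
  ],
  hand=[0,0,0],
)

```text
t: 3.15
eef_pos: [0.5916, 0.1892, 0.0397]
eef_rot: [-3.14, -0.003, 2.927]
wrist_force: [-0.5, -0.1, -0.2]
gripper_width: 0.043
grasp_force: 0.0
```

play_rows(
  angular=[
    [0,0,0],
    [0,0,0],
    [0,0,0],
    [0,0,0],
  ],
  translation=[
    [0,0,-0.3],
    [0,0,-0.3],
    [0,0,0],
    [0,0,0],
  ],
  hand=[0,0,0,0],
)

```text
t: 3.55
eef_pos: [0.5929, 0.1895, 0.0355]
eef_rot: [3.142, 0.0, 2.927]
wrist_force: [-0.6, 0.5, 1.5]
gripper_width: 0.0432
grasp_force: 0.4
```

play_rows(
  angular=[
    [0,0,0],
    [0,0,0],
    [0,0,0],
    [0,0,0],
    [0,0,0],
  ],
  translation=[
    [0,0,-0.4],
    [0,0,-0.4],
    [0,0,-0.3],
    [0,0,0],
    [0,0,0],
  ],
  hand=[0,0,0,0,0],
)

```text
t: 4.05
eef_pos: [0.5938, 0.1897, 0.0259]
eef_rot: [3.141, 0.002, 2.927]
wrist_force: [-3.0, -0.8, 9.3]
gripper_width: 0.0425
grasp_force: 6.4
```

Run:
```python
from h import *
F,W=grab('wrist'); np.save('w3.npy',W)
cv2.imwrite('pics/w3.png',cv2.resize(F[:,:,::-1],(800,500)))
for i in range(3):
    s=observe();print(s['t'],s['eef_pos'],s['gripper_width'],s['wrist_force'],s['torque'],s['grasp_force'])
    F,W=grab('side'); 
cv2.imwrite('pics/d3.png',cv2.resize(F[220:320,220:370,::-1],(780,520),interpolation=2))
```

```text
4.1 [0.5938037  0.18963533 0.02584587] 0.04287099549196794 [-2.42988123 -1.55513239  9.97997854] [-0.0326736   0.36491421  0.18189484] 6.343902172520757
4.15 [0.59381224 0.18965994 0.02585833] 0.042328050066320955 [-2.4826054  -1.56096364  9.58797604] [-0.02380665  0.37575049  0.19062384] 6.33206078200601
4.2 [0.59380543 0.18966186 0.0258671 ] 0.042208748183698 [-2.54174968 -1.08858372  9.44923385] [-0.0042277   0.37176998  0.16007664] 6.322302343323827
```

View pics/w3.png

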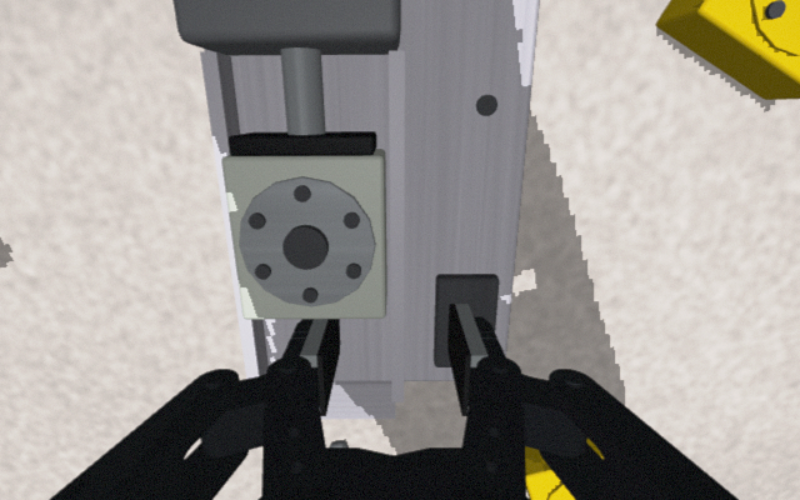

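View pics/d3.png

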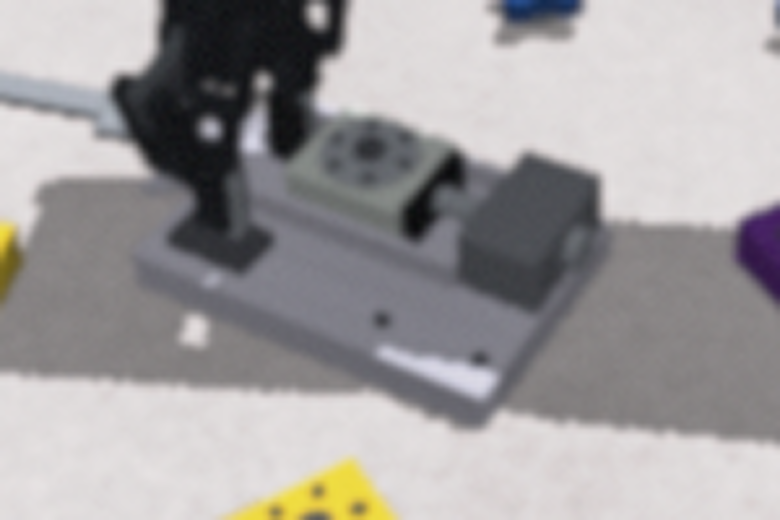

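The cassette has popped out at (305,240) and is trapped against the left finger. The plate is behind it, and the right finger is on the key. I'll check that the key is at its bottom stop with a small extra press.

play_rows(
  angular=[
    [0,0,0],
    [0,0,0],
    [0,0,0],
  ],
  translation=[
    [0,0,-0.1],
    [0,0,0],
    [0,0,0],
  ],
  hand=[0,0,0],
)

```text
t: 4.55
eef_pos: [0.5939, 0.1897, 0.0257]
eef_rot: [3.141, 0.002, 2.927]
wrist_force: [-5.3, -2.4, 13.3]
gripper_width: 0.0425
grasp_force: 8.4
```

Run:
```python
from h import *
F,W=grab('wrist'); s=observe();print(s['t'],s['eef_pos'],s['gripper_width'],s['wrist_force'],s['grasp_force'])
z=W[...,2]; print('key z',np.nanmedian(z[224:240,355:390]),np.nanmedian(z[270:288,352:360]),'base',np.nanmedian(z[150:200,340:380]))
a=np.radians(-12.3); D=(W[...,:2]-[.598,.217])@np.array([[np.cos(a),-np.sin(a)],[np.sin(a),np.cos(a)]])*1000+[32,56]
m=(z>.04)&(z<.054)&(abs(D[...,1])<24)&(D[...,0]>-40)&(D[...,0]<30); m[262:]=0
print('cassette x',np.percentile(D[m][:,0],[1,99]),'z',np.percentile(z[m],[10,50,90]))
```

```text
4.6 [0.59389327 0.18972846 0.02571443] 0.042893991729377745 [-4.91378274 -2.0954605  12.98534532] 8.356035655306187
key z 0.02794919137084058 0.028318728537947625 base 0.020087842058574744
cassette x [-39.5017899   20.53254478] z [0.04359    0.04525892 0.04729968]
```

```bash
python3 -c "
from workcell import *
print(sign_off())"
```

```text
the job is handed in; nothing more can be done
None
```

The job is handed in with the arm still holding: the key is at its bottom stop (top measured 28 mm above the bench), and the cassette is trapped about 23 mm out against the finger in the channel.

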